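Load a gear housing into a guarded screwdriving station

ROBOT

A 6-joint arm with a two-finger parallel gripper is mounted at the origin on the work surface. World frame = base frame: x ahead of the robot, y to its left, z up, the work surface at z = 0. Lengths are in m, angles in rad, forces in N, time in s.
With the tool pointing down it reaches from about 0.275 to 1 m from the base axis. Payload 8.4 kg.
Tool frame: the origin (TCP) lies on the centre line of the jaws, within the pads' length; the fingertips stand 17 mm ahead of it and the grasp point (between the pads) lies 2 mm behind it (bot.tcp_to_tips is the z of the fingertips in the tool frame, in m); z points along the fingers, y is the line along which they close (so a half turn about z gives the same grasp; the last joint's range is limited). The gripper opens to 85 mm and grips with 20 to 120 N. Pads are 22 mm wide; open, the fingers measure 114 mm over their backs; the gripper's body (76 mm by 85 mm) begins 54 mm behind the grasp point. The pads swing forward as they close: fully open they stand 13 mm farther back than shut.
Start: joints at [-1.306, 0.353, 1.633, -0, 1.155, -0.002], TCP at [0.165, -0.603, 0.248] pointing down, gripper open.
Joint ranges: [-2.63, 2.63], [-0.92, 2.1], [0.06, 2.66], [-1.3, 4.44], [0, 2.69], [-3.02, 3.02]. Speed limits (rad/s): [2.22, 2.22, 2.79, 3.14, 3.14, 3.14].

INTERFACE

Orientations are given as a unit quaternion [x, y, z, w].
In Python, from workcell import bot, hand, kinematics, get_obs, vision, hand_in gives the robot as it stands. The module is installed in compiled form; this text tells all that it offers. Calls block until the motion is done:
- bot.reach(position, orientation): joint-space move of the TCP to a pose.
- bot.servo_line(position, ori=None, velocity=0.15): straight line of the TCP; ori=None keeps the orientation; velocity is the mean speed in m/s.
- bot.goto_joints(angles): joint-space move.
- hand.move_gripper(opening, strength=None): finger opening in m; strength is the grip in N (None keeps the last); returns when the fingers have stopped.
- bot.dwell(seconds).
- kinematics.solve_ik(position, orientation): joint angles nearest the present ones, or None.
- get_obs(): the state.
- vision.read_camera(name): name is "side" or "top"; returns a dict with "frame" (480x640x3 uint8, red, green, blue), "intrinsics" (3x3 intrinsics, pixels), "dist" ([k1, k2, p1, p2, k3] as OpenCV has them; the pictures are not rectified), "view" (4x4, takes a point from world to camera coordinates). Camera axes: x right, y down, z forward; pixel columns grow to the right and rows downward; lengths in m; the calibration is good to about 2 mm. A picture is of the moment at which its call begins. There is no depth.
A pose or a line that the arm cannot do raises bot.IKError and nothing moves.
- hand_in(): hands the job in; it is judged then, once.
The state is a dict: "time_s": time; "joint_pos": joint angles; "joint_vel": joint speeds; "joint_efforts": joint torques, N m; "position": TCP position; "orientation": TCP orientation; "wrist_force": force on the tool from outside, world axes, zero at the start; "ft_torque": the same for the moment, N m; "gripper_width": finger opening in m; "grip_force": force on a finger pad.
Only numpy, scipy, OpenCV 4.12 (cv2) and the standard library are available. Lean on these libraries where they do the work, as an engineer would, in place of code of your own. Each camera call takes 0.05 s, during which the arm holds its last target. There are 200 camera calls.

TASK

Set the teal gear housing upright in the channel of the screwdriving station and push it in under the clear guard until it presses gently against the red depth stop; then wind the red-handled handwheel clockwise until the orange-faced clamp jaw grips the housing firmly. Leave the housing clamped against the stop, handle the guard and the stop gently (no knocks), and leave the other things on the bench where they are.

Things in the scene. Friction and masses are not known exactly. Their poses are not given: they have to be found in the camera images.
- housing: Teal cast gear housing, loose, 0.28 to 0.56 kg, upright on the bench at the start. Base block 80 (x) x 56 (y) x 35 mm high; on its middle a square neck 40 x 40 mm, from 35 to 85 mm above the underside. Origin: centre of the underside; x along the 80 mm, z up. Either end may go first.
- station: The fixed screwdriving station; place varies, yaw within 0.15 rad. Origin: at bench height on the channel's centre line, straight below the guard's lip; x along the channel into the guard (away from the robot), y left, z up. The other entries give places in this frame, heights above the bench. A spindle above the guard (x 105, y 0 mm) and its column (x 105, y 85 mm) reach 335 mm.
- channel (a point): Middle of the open, uncovered part of the channel: on its floor (12 mm high steel plate) at station x = -80, y = 0 mm; axes as the station's. The channel is 62 mm wide (y -31 to 31 mm) between two guide walls 12 mm thick whose tops are 27 mm above the bench; open at the near end (x = -155 mm) and from above as far as the guard at x = 0; it runs on under the guard.
- guard: Clear guard with a yellow lip, fixed; origin and axes as the station's. Roof x 0 to 145, y -62 to 62 mm, underside 135, top 147 mm high; sides closed, open at x = 0. The housing's near face ends 20 to 40 mm inside the lip, where the body of a vertical gripper meets the roof: push low down with the tool tilted 35 to 45 degrees, fingertips leading under the lip.
- stop: Red depth stop in the channel under the guard, 30 mm wide, from 2 to 32 mm above the channel floor, rigid, set anywhere from station x = 100 to 120 mm. Origin: on its face towards the robot, at the height of the channel floor; axes as the station's. The housing's front face must touch it.
- jaw: Dark clamp jaw with an orange face, 40 mm long (x), 15 to 39 mm above the bench, on the channel's right side under the guard at station x = 70 mm. Origin: lower edge of its face; axes as the station's. Moves in +y, 10 mm per radian of the handwheel, and pushes the housing against the left guide wall; there they meet at y = -25 mm (handwheel about 2.4 rad).
- wheel (a joint): Angle of the handwheel in rad, growing clockwise seen from above, which closes the jaw; 0 (jaw fully back) to 3.4, starts between 0 and 1.2. About 0.2 N m of friction: it stays where it is left and keeps the jaw tight; the torque rises sharply once the jaw grips. At 0 its grip bar lies along the station's x axis.
- wheel_grip (a point): Point on the handwheel's vertical axis to grip at, 116 mm high, at station x = 30, y = -145 mm; its x axis runs along the red grip bar (60 mm long, 14 mm thick, top 129 mm high) standing on a steel disc (diameter 84 mm, top 96 mm high). Below it a green gearbox: x -10 to 100, y -185 to -75 mm, 80 mm high.
- battery: Bystander, to be left alone: black battery pack, base 75 x 55 x 40 mm with a 40 mm square top to 62 mm. Origin: underside
- pliers: Bystander, to be left alone: red-handled pliers lying flat, 165 mm long, 12 mm high. Origin: underside
- driver: Bystander, to be left alone: screwdriver with a green handle, lying. Origin: underside
- mallet: Bystander, to be left alone: yellow mallet with a wooden handle, lying, 245 mm long, 52 mm high. Origin: underside
- carton: Bystander, to be left alone: orange carton, 100 x 65 x 45 mm. Origin: underside
- screw_tray: Bystander, to be left alone: yellow open tray, 110 x 80 x 30 mm. Origin: underside
- glue: Bystander, to be left alone: white bottle with an orange cap, standing, diameter 36 mm, 90 mm high. Origin: underside
There are look-alikes about, which are no part of the job. Of the things like the housing, leave any that is green; of the rest the smaller one is meant.

How it is judged:
On the way, in this order (a step that is already met when the one before it is completed fails the run):
1. the housing stands in the channel and presses on the depth stop with more than 2 N (contact force between housing and stop above 2 N and x of housing in the frame of stop above -0.043 m and angle between housing's own z axis and vertical below 0.08 rad), for 0.1 s.
2. the jaw presses on the housing with more than 4 N (contact force between jaw and housing above 4 N), for 0.2 s.
At the end, for the whole second after the job is handed in: The housing stands upright on the channel floor with its front face within 3 mm of the depth stop, at rest, and the jaw, wound up by the handwheel, keeps pressing on it with more than 3 N (contact force between jaw and housing above 3 N and x of housing in the frame of stop between -0.043 and -0.036 m and z of housing in the frame of station below 0.016 m and angle between housing's own z axis and vertical below 0.06 rad and linear speed of housing below 0.01 m/s); the robot touches nothing.
It fails at once if the housing is rammed against the stop with more than 40 N (contact force between housing and stop above 40 N).
It fails at once if the robot or the housing knocks the guard with more than 25 N (contact force between any of the arm, the fingers, housing and guard above 25 N).
It fails at once if a bystander is moved by more than 30 mm (distance of any of battery, pliers, driver, mallet, carton, screw_tray, glue from where it was at the start of the episode above 0.03 m).
It also fails if it takes over 72 s, if anything falls off the work surface, if the arm or the gripper's body presses on something with over 40 N, if the wrist force passes 120 N, or if a joint passes its speed limit or range.

## Working session

There is one attempt and no reset: what is moved stays moved. The work goes in short steps, each a Python script; the robot and the scene stay as the last script left them, time stands still between calls to the robot, and variables do not carry over. Pictures are saved under pics/ and viewed, at most 10 in all, crops included, and the job is handed in when it is done.

```bash
mkdir -p pics
python3 - <<'E'
from workcell import *
import cv2,numpy as np
for n in("top","side"):
    c=vision.read_camera(n); cv2.imwrite(f"pics/{n}0.png",c["frame"][...,::-1]); print(n,c["intrinsics"],c["dist"],c["view"])
    np.savez(f"{n}0.npz",**c)
o=get_obs();print(o["time_s"],o["position"],o["orientation"],o["wrist_force"],o["gripper_width"],bot.tcp_to_tips)
E
```

```text
top [[561.2714741    0.         326.69920222]
 [  0.         561.2714741  229.22663995]
 [  0.           0.           1.        ]] [0.03322889 0.         0.         0.         0.        ] [[ 0.01429208 -0.99971059 -0.01935134  0.00557339]
 [-0.98976622 -0.01139653 -0.14224255  0.48453588]
 [ 0.14198084  0.02118624 -0.98964265  1.45677377]
 [ 0.          0.          0.          1.        ]]
side [[546.24086023   0.         319.69555472]
 [  0.         546.24086023 241.57808223]
 [  0.           0.           1.        ]] [0.04201664 0.         0.         0.         0.        ] [[-0.86834399 -0.49563753 -0.01794878  0.42238278]
 [-0.29654025  0.54785878 -0.78224973  0.22186615]
 [ 0.39754572 -0.67393931 -0.62270635  1.13205124]
 [ 0.          0.          0.          1.        ]]
0.1 [ 0.16466822 -0.60248746  0.2476241 ] [ 9.91114380e-01  1.33010777e-01 -8.63192705e-05 -6.41968964e-04] [ 0.30325249 -0.75274564  0.2251884 ] 0.08541669664249438 0.017
```

View pics/top0.png

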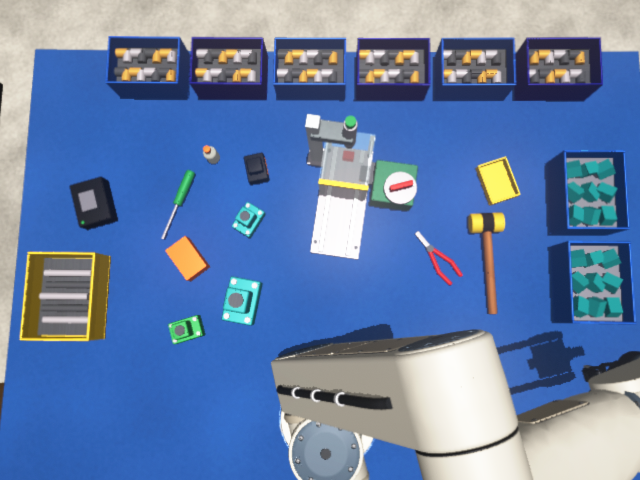

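View pics/side0.png

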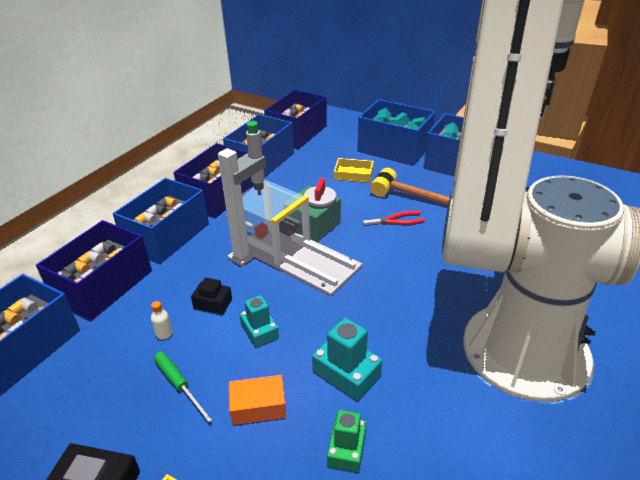

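The top picture shows three housing-like things: small teal at (248,219), large teal at (241,300), and green at (185,329). The green one is excluded, and the smaller of the two teal ones, at (248,219), is meant. I'll confirm this in one crop that also shows the station.

Run:
```python
import cv2,numpy as np
t=cv2.imread("pics/top0.png")
a=cv2.resize(t[190:335,165:275],None,fx=4,fy=4,interpolation=cv2.INTER_CUBIC)
b=cv2.resize(t[110:265,300:425],None,fx=2.8,fy=2.8,interpolation=cv2.INTER_CUBIC)
im=np.zeros((600,800,3),np.uint8); im[:580,:440]=a; im[:b.shape[0],445:445+b.shape[1]]=b
cv2.imwrite("pics/crop1.png",im)
s=cv2.imread("pics/side0.png")
a=cv2.resize(s[280:360,225:295],None,fx=5,fy=5,interpolation=cv2.INTER_CUBIC)
b=cv2.resize(s[145:300,220:370],None,fx=3,fy=3,interpolation=cv2.INTER_CUBIC)
im=np.zeros((600,800,3),np.uint8); im[:400,:350]=a; im[:465,350:800]=b
cv2.imwrite("pics/crop2.png",im)
```

```text
(no output)
```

View pics/crop1.png

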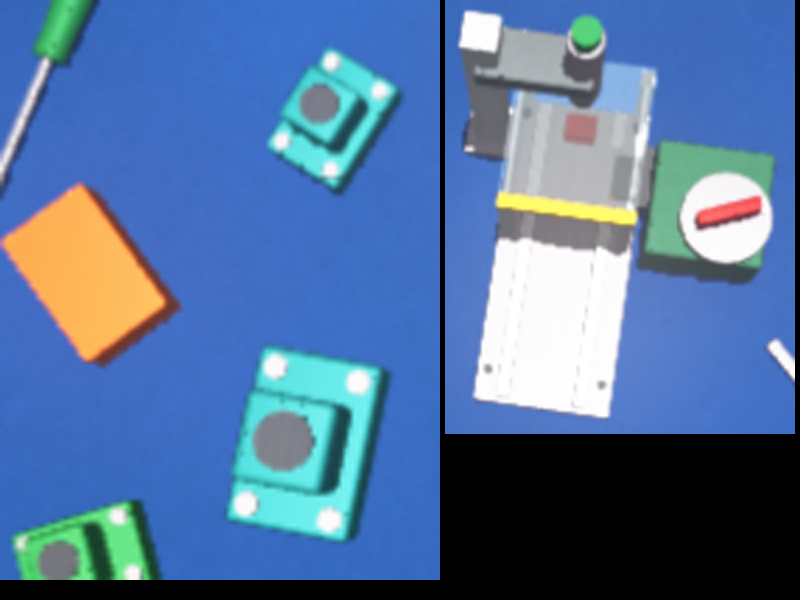

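View pics/crop2.png

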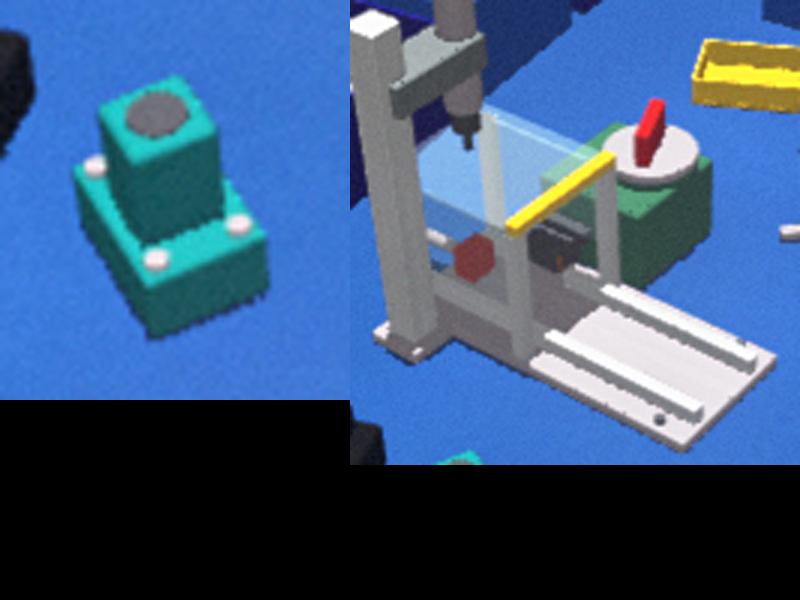

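The crops confirm that the small teal housing at top (248,219) is the one: same proportions, clearly smaller than the teal one at (241,300). The station also shows clearly, with the wheel disc near (400,187), the lip near (344,184) and the red stop near (348,156). Next I'll fit the poses.

```bash
cat > v.py <<'E'
import cv2,numpy as np
from scipy.optimize import least_squares,minimize
def load(n): return dict(np.load(n+"0.npz"))
def proj(c,P):
    V=c["view"]; P=np.atleast_2d(np.array(P,float))
    return cv2.projectPoints(P,cv2.Rodrigues(V[:3,:3])[0],V[:3,3],c["intrinsics"],c["dist"])[0][:,0]
def tf(p,P):
    x,y,a=p[:3]; P=np.atleast_2d(np.array(P,float)); c,s=np.cos(a),np.sin(a)
    return np.c_[x+c*P[:,0]-s*P[:,1], y+s*P[:,0]+c*P[:,1], P[:,2]]
def box(x0,x1,y0,y1,z0,z1): return np.array([[x,y,z] for x in(x0,x1) for y in(y0,y1) for z in(z0,z1)])
def mask(c,h0,h1,s0,v0,roi):
    h=cv2.cvtColor(c["frame"],cv2.COLOR_RGB2HSV); m=cv2.inRange(h,(h0,s0,v0),(h1,255,255))
    o=np.zeros_like(m); a,b,w,e=roi; o[b:e,a:w]=m[b:e,a:w]; return o
def hullmask(c,parts,S=4):
    m=np.zeros((480*S,640*S),np.uint8)
    for P in parts:
        q=cv2.convexHull(((proj(c,P)+.5)*S-.5).astype(np.float32)); cv2.fillConvexPoly(m,np.round(q).astype(np.int32),255)
    return cv2.resize(m,(640,480),interpolation=cv2.INTER_AREA)/255.
H=[box(-.04,.04,-.028,.028,0,.035),box(-.02,.02,-.02,.02,.035,.085)]
def fit_house(cams,rois,p0,z=0.):
    ms=[cv2.morphologyEx(mask(c,80,97,120,40,r),cv2.MORPH_CLOSE,np.ones((9,9)))/255. for c,r in zip(cams,rois)]
    f=lambda p:sum(np.abs(m-hullmask(c,[tf(p,P+[0,0,z]) for P in H])).sum() for m,c in zip(ms,cams))
    best=None
    for a in np.arange(0,np.pi,.2):
        r=minimize(f,[*p0,a],method="Nelder-Mead",options=dict(initial_simplex=[[*p0,a],[p0[0]+.01,p0[1],a],[p0[0],p0[1]+.01,a],[*p0,a+.2]],xatol=1e-4,fatol=.1))
        if best is None or r.fun<best.fun: best=r
    return best.x,best.fun,[m.sum() for m in ms]
E
python3 - <<'E'
from v import *
t,s=load("top"),load("side")
# initial guess: ray of disc (245,216) at z=.085
def ray(c,uv,z):
    return least_squares(lambda q:(proj(c,[q[0],q[1],z])-uv).ravel(),[.5,0]).x
p0=ray(t,(245,216),.085); print("p0 top",p0,"side",ray(s,(256,303),.085))
print("house both",fit_house([t,s],[(225,195,270,242),(235,290,285,350)],p0))
print("top",fit_house([t],[(225,195,270,242)],p0)); print("side",fit_house([s],[(235,290,285,350)],p0))
yl=lambda c,r:np.argwhere(mask(c,22,34,150,120,r)>0)[:,::-1].mean(0)
gr=lambda c,r:np.argwhere(mask(c,50,75,120,60,r)>0)[:,::-1].mean(0)
T=lambda x,y:((x-445)/2.8+300-.3,y/2.8+110-.3); S=lambda x,y:((x-350)/3+220-.3,y/3+145-.3)
ob=[(t,(0,0,.141),yl(t,(310,170,380,200))),(s,(0,0,.141),yl(s,(265,190,320,230))),
(t,(.105,0,.335),T(587,33)),
(t,(.03,-.145,.096),T(726,217)),(s,(.03,-.145,.096),S(651,153)),
(t,"L",T(475,400)),(t,"R",T(608,416)),(s,"R",S(775,355)),(s,"L",S(683,449))]
def res(p):
    o=[]
    for c,P,uv in ob:
        if P=="L":P=(p[3],p[4],.012)
        if P=="R":P=(p[3],-p[4],.012)
        o.append(proj(c,tf(p,P))[0]-uv)
    return np.array(o)
r=least_squares(lambda p:res(p).ravel(),[.65,-.03,-.1,-.155,.06],loss="soft_l1")
print(r.x);print(res(r.x).round(1).tolist())
for z,q in((.129,(700,216)),(.129,(761,204))):print("bar",ray(t,T(*q),z))
print("stop top-face centre", [(k,ray(t,T(581,128),.044)) for k in(0,)])
E
```

```text
p0 top [0.50926286 0.22213383] side [0.50872713 0.22356823]
house both (array([0.51002028, 0.22290002, 2.54008713]), np.float64(216.02352941176468), [np.float64(652.0), np.float64(1248.0)])
top (array([ 0.51162556,  0.22547159, -0.5471314 ]), np.float64(82.39607843137254), [np.float64(652.0)])
side (array([0.51050115, 0.22225316, 2.53900362]), np.float64(120.91764705882352), [np.float64(1248.0)])
[ 0.57651672 -0.0281479  -0.13221432 -0.16116043  0.06444165]
[[1.8, 1.3], [2.1, 1.8], [-0.3, -1.0], [-0.1, -0.2], [-1.1, -1.6], [-0.7, -0.5], [-0.6, 0.7], [0.4, 0.1], [-0.3, -1.6]]
bar [ 0.5801061  -0.14934166]
bar [ 0.59158584 -0.20381307]
stop top-face centre [(0, array([ 0.68415669, -0.04349139]))]
```

```bash
cat > ov.py <<'E'
from v import *
def ov(p,fn,t,s,Hp=None,hz=0.,rt=(300,110,425,265),rs=(220,145,370,300)):
    outs=[]
    for c,(a,b,w,e),K in((t,rt,3.6),(s,rs,2.3)):
        im=cv2.resize(c["frame"][b:e,a:w,::-1],None,fx=K,fy=K,interpolation=cv2.INTER_CUBIC)
        def pl(P,col,closed=True,q=p):
            uv=((proj(c,tf(q,P))-[a,b]+.5)*K); cv2.polylines(im,[np.round(uv*8).astype(np.int32)],closed,col,1,cv2.LINE_AA,3)
        R=lambda x0,x1,y0,y1,z:[(x0,y0,z),(x1,y0,z),(x1,y1,z),(x0,y1,z)]
        for y in(-.043,.031): pl(R(-.155,0,y,y+.012,.027),(0,0,255))
        pl(R(0,.145,-.062,.062,.147),(0,255,255))
        pl(R(-.01,.1,-.185,-.075,.08),(0,255,0))
        th=np.linspace(0,6.28,40); pl(np.c_[.03+.042*np.cos(th),-.145+.042*np.sin(th),0*th+.096],(255,0,255))
        pl([(.105,0,0.012),(.105,0,.335)],(255,255,0),False)
        if Hp is not None:
            pl(R(-.04,.04,-.028,.028,.035+hz),(0,0,255),q=Hp); pl(R(-.02,.02,-.02,.02,.085+hz),(0,0,255),q=Hp); 
        outs.append(im)
    h=max(o.shape[0] for o in outs); outs=[cv2.copyMakeBorder(o,0,h-o.shape[0],0,0,0) for o in outs]
    o=np.hstack(outs)[:600,:800]; cv2.imwrite(fn,o)
E
python3 - <<'E'
from ov import *
ov([.5765,-.0281,-.132],"pics/ov1.png",load("top"),load("side"))
E
```

```text
(no output)
```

View pics/ov1.png

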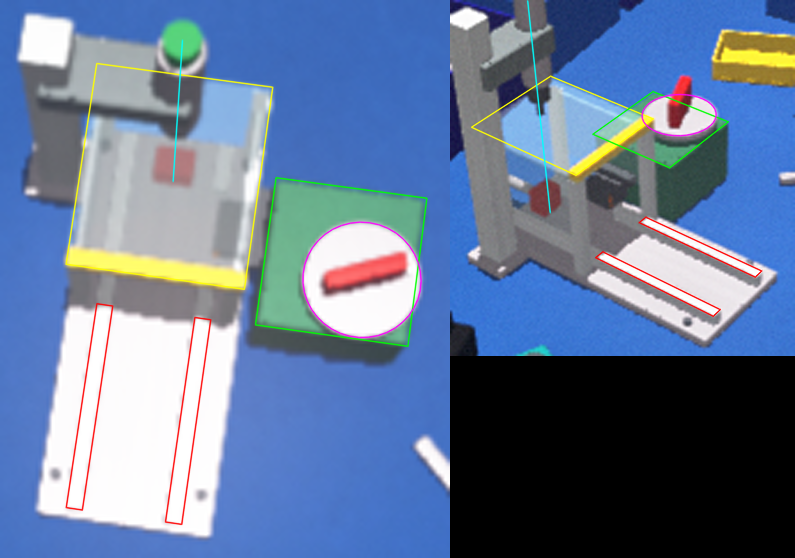

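The overlay fits: the roof line, wheel disc, gearbox and walls all lie on the image edges. Next I'll check reachability of the poses, then grasp.

```bash
cat > h.py <<'E'
from workcell import *
import numpy as np
from scipy.spatial.transform import Rotation as Ro
ST=[.5765,-.0281,-.132]; HS=[.510,.223,-.602]
def st(x,y,z):
    c,s=np.cos(ST[2]),np.sin(ST[2]); return [ST[0]+c*x-s*y,ST[1]+s*x+c*y,z]
def down(psi): # tool z down, tool y at world angle psi
    y=np.array([np.cos(psi),np.sin(psi),0]);z=np.array([0,0,-1.]);return Ro.from_matrix(np.c_[np.cross(y,z),y,z]).as_quat()
def tilt(a,sg=1): # tool z leans into +x of station by a
    c,s=np.cos(ST[2]),np.sin(ST[2]); X=np.array([c,s,0]);Y=sg*np.array([-s,c,0]);z=np.sin(a)*X-np.cos(a)*np.array([0,0,1.])
    return Ro.from_matrix(np.c_[np.cross(Y,z),Y,z]).as_quat()
def say(t=""):
    o=get_obs();print(t,round(o["time_s"],2),np.round(o["position"],4),"F",np.round(o["wrist_force"],1),"M",np.round(o["ft_torque"],2),"w",round(o["gripper_width"],4),"g",np.round(o["grip_force"],1),flush=True);return o
E
python3 - <<'E'
from h import *
psi=HS[2]+np.pi/2
f=lambda n,p,q:print(n,None if (j:=kinematics.solve_ik(p,q)) is None else np.round(j,2))
for k in(0,np.pi):
    f("pick",[*HS[:2],.06],down(psi+k)); f("place",st(-.08,0,.075),down(ST[2]+np.pi/2+k)); f("w0",st(.03,-.145,.118),down(.2+k)); f("w1",st(.03,-.145,.118),down(.2-1.6+k))
for sg in(1,-1):
  for a in(40,45):
    for x in(-.16,.05): f(("push",a,x),st(x-.012,0,.04),tilt(np.radians(a),sg))
bot.reach([.13,-.42,.35],down(-1.304)); bot.reach([.42,.10,.33],down(psi)); bot.reach([*HS[:2],.16],down(psi)); say()
c=vision.read_camera("top")
bot.servo_line([*HS[:2],.06],velocity=.1); say("low"); hand.move_gripper(.02,40); o=say("grip")
bot.servo_line([*HS[:2],.17],velocity=.12); say("up")
E
```

```text
pick [ 0.41  0.5   1.92 -0.    0.73 -0.56]
place [-0.04  0.4   2.04 -0.    0.7  -1.48]
w0 [-0.29  0.48  1.76 -0.    0.9  -0.49]
w1 [-0.29  0.48  1.76 -0.    0.9   1.11]
pick [ 0.41  0.5   1.92 -0.    0.73  2.58]
place [-0.04  0.4   2.04 -0.    0.7   1.66]
w0 [-0.29  0.48  1.76 -0.    0.9   2.65]
w1 [-0.29  0.48  1.76 -0.    0.9  -2.03]
('push', 40, -0.16) None
('push', 40, 0.05) [-0.02  0.56  2.25  3.35  0.37  1.47]
('push', 45, -0.16) None
('push', 45, 0.05) [-0.01  0.6   2.29  3.31  0.54  1.51]
('push', 40, -0.16) None
('push', 40, 0.05) [-0.02  0.56  2.25  3.35  0.37 -1.67]
('push', 45, -0.16) None
('push', 45, 0.05) [-0.01  0.6   2.29  3.31  0.54 -1.63]
 4.0 [0.5102 0.2224 0.1608] F [-0.4 -0.6  0.3] M [ 0.05 -0.05  0.01] w 0.0855 g 0.0
low 5.2 [0.5105 0.2232 0.0606] F [-0.5 -0.2  1.1] M [0.02 0.03 0.02] w 0.0852 g 0.0
grip 5.67 [0.51   0.2229 0.0604] F [-2.1 -1.2  5.7] M [-0.26  0.14 -0.07] w 0.0403 g 38.4
up 6.74 [0.5094 0.2227 0.1691] F [ 0.2 -0.1 -5.5] M [ 0.01 -0.01 -0.01] w 0.0406 g 39.7
```

The grasp is good (width 40.3 mm, equal to the neck). I'll hover over the channel and check alignment and push reach.

Run:
```python
from h import *
q=down(ST[2]+np.pi/2)
bot.reach(st(-.06,0,.17),q); bot.servo_line(st(-.06,0,.108),velocity=.1); say("hover")
for n in("top","side"):
    c=vision.read_camera(n); np.savez(f"{n}1.npz",**c)
for a in(20,30,35,40,45):
    ok=[x for x in np.arange(-.14,.05,.01) if kinematics.solve_ik(st(x,0,.04),tilt(np.radians(a))) is not None]; print(a,round(min(ok),3) if ok else None)
from ov import *
t,s=[dict(np.load(n+"1.npz")) for n in("top","side")]
w=st(-.06,0,0); ov(ST,"pics/ov2.png",t,s,[w[0],w[1],ST[2]],.048,rt=(290,140,400,290),rs=(220,145,390,320))
```

```text
hover 8.47 [ 0.5174 -0.02    0.1083] F [-0.3  0.4 -4.1] M [ 0.01  0.01 -0.  ] w 0.0404 g 39.7
20 -0.14
30 -0.14
35 -0.14
40 -0.14
45 -0.14
```

View pics/ov2.png

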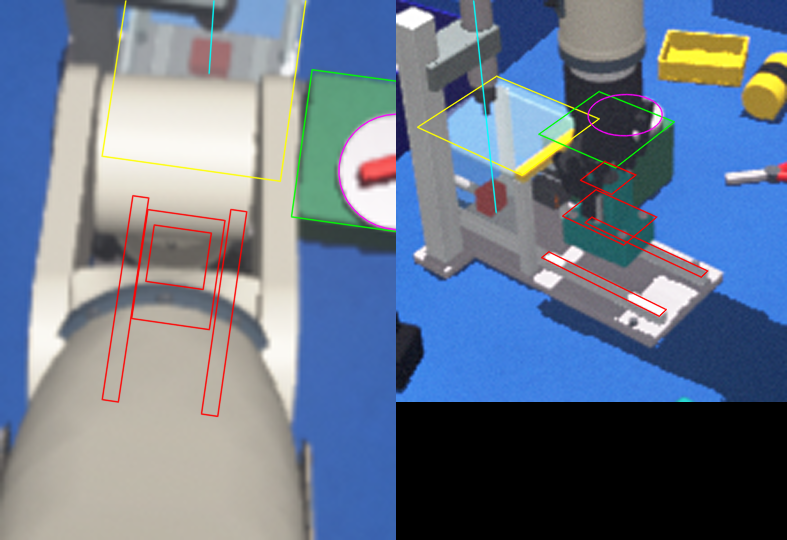

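The side view shows the held housing's base (563–653, ~215) where the model puts it, with the walls matching too. The arm hides it from the top camera. I'll lower it with a force guard.

Run:
```python
from h import *
bot.servo_line(st(-.06,0,.090),velocity=.08); F0=np.array(say("90")["wrist_force"])
z=.090
while z>.0705:
    z-=.0015; bot.servo_line(st(-.06,0,z),velocity=.04); o=get_obs(); d=np.array(o["wrist_force"])-F0; print(round(z,4),round(o["position"][2],4),d.round(1),np.round(o["ft_torque"],2))
    if d[2]>8: break
say()
```

```text
90 8.94 [ 0.5166 -0.0202  0.0896] F [-0.8 -0.8 -4.1] M [ 0.    0.03 -0.04] w 0.0405 g 39.8
0.0885 0.0887 [-0.5  1.1 -0.1] [-0.02 -0.01 -0.02]
0.087 0.0872 [0.7 0.9 1.7] [ 0.06 -0.08 -0.01]
0.0855 0.0853 [ 1.1 -1.1 -0.6] [-0.55 -0.   -0.09]
0.084 0.0838 [ 1.6 -3.4 -0.5] [-0.76 -0.01 -0.15]
0.0825 0.0824 [-0.6 -3.3 -0.1] [-0.94 -0.03 -0.2 ]
0.081 0.081 [ 0.5 -4.1 -0.3] [-1.02  0.02 -0.21]
0.0795 0.0795 [ 1.4 -4.8  0.6] [-1.14 -0.02 -0.24]
0.078 0.0781 [ 1.6 -4.6  1.4] [-1.12 -0.04 -0.22]
0.0765 0.0766 [-0.1 -4.9  1.7] [-1.16 -0.08 -0.21]
0.075 0.075 [ 1.1 -3.7 -1.4] [-1.07 -0.17 -0.21]
0.0735 0.0736 [ 1.6 -3.8  1.7] [-1.   -0.1  -0.27]
0.072 0.0724 [ 0.2 -5.3  4. ] [-1.14  0.2  -0.09]
0.0705 0.0719 [-4.8 -6.4 20.6] [-1.41  0.99  0.27]
 12.19 [ 0.5173 -0.0207  0.0719] F [-5.6 -7.3 16.5] M [-1.41  0.99  0.27] w 0.0398 g 37.8
```

The housing is on the channel floor (TCP stopped at 71.9 mm against 72 expected), leaning slightly on the left wall, so the true centre line is about 3 mm to the right. Next: release, tilt the tool, and push.

```bash
sed -i 's/^ST=.*/ST=[.5762,-.0306,-.132]; HS=[.510,.223,-.602]/' h.py
python3 - <<'E'
from h import *
o=get_obs(); p=np.array(o["position"])
bot.servo_line([p[0],p[1],.0725],velocity=.05)
hand.move_gripper(.085); say("open")
bot.servo_line([p[0],p[1],.21],velocity=.15)
hand.move_gripper(0.0); say("shut"); print(bot.tcp_to_tips)
Q=tilt(np.radians(45))
for sg in(1,-1):
  for P in((-.16,.25),(-.14,.2),(-.145,.10),(-.145,.04),(-.135,.04)): print(sg,P,np.round(j,2) if (j:=kinematics.solve_ik(st(P[0],0,P[1]),tilt(np.radians(45),sg))) is not None else None)
for n in("top","side"):
    c=vision.read_camera(n); np.savez(f"{n}1.npz",**c)
from ov import *
t,s=[dict(np.load(n+"1.npz")) for n in("top","side")]
w=p; ov(ST,"pics/ov3.png",t,s,[w[0],w[1],ST[2]],.012,rt=(290,140,400,290),rs=(220,145,390,320))
E
```

```text
open 12.96 [ 0.5173 -0.0206  0.0725] F [-0.8 -0.3  0.7] M [-0.05 -0.05 -0.05] w 0.085 g 0.0
shut 14.79 [ 0.5173 -0.0207  0.21  ] F [ 0.4 -0.6  0.4] M [-0.03  0.05 -0.01] w 0.0004 g 0.0
0.017
1 (-0.16, 0.25) [ 0.1  -0.27  2.54 -1.    0.19 -0.41]
1 (-0.14, 0.2) [ 0.08 -0.07  2.57  4.    0.2   0.87]
1 (-0.145, 0.1) [0.08 0.35 2.65 3.4  0.65 1.52]
1 (-0.145, 0.04) [0.08 0.64 2.66 3.33 0.94 1.61]
1 (-0.135, 0.04) [0.07 0.63 2.64 3.33 0.91 1.6 ]
-1 (-0.16, 0.25) [ 0.1  -0.27  2.54 -1.    0.19  2.73]
-1 (-0.14, 0.2) [ 0.08 -0.07  2.57  4.    0.2  -2.27]
-1 (-0.145, 0.1) [ 0.08  0.35  2.65  3.4   0.65 -1.62]
-1 (-0.145, 0.04) [ 0.08  0.64  2.66  3.33  0.94 -1.53]
-1 (-0.135, 0.04) [ 0.07  0.63  2.64  3.33  0.91 -1.54]
```

View pics/ov3.png

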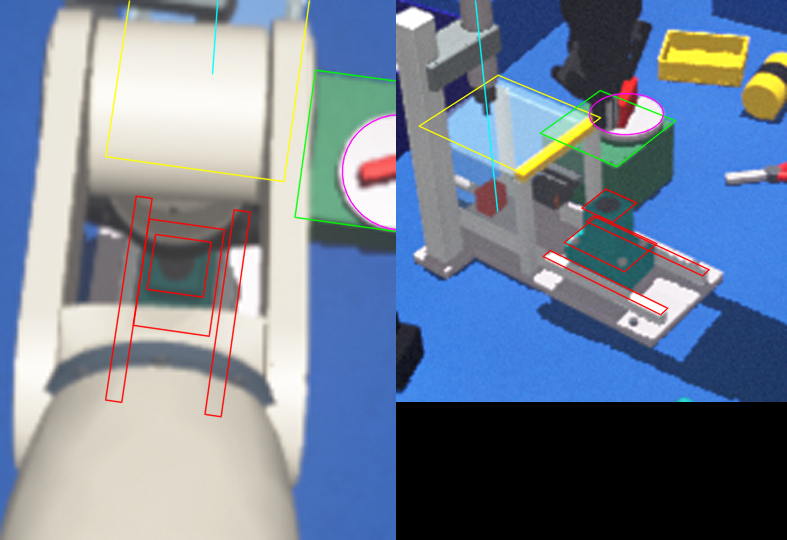

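The housing stands upright in the channel, at (610,235) in the side view and matching the outline. I'll go to the tilted pose behind it, at safe height first, then descend.

Run:
```python
from h import *
Q=tilt(np.radians(45),-1)
bot.servo_line(st(-.13,0,.25),velocity=.2)
j=kinematics.solve_ik(st(-.14,0,.16),Q); print(np.round(j,2))
bot.goto_joints(j); say("tilted")
bot.servo_line(st(-.14,0,.04),velocity=.1); say("low")
for n in("top","side"):
    c=vision.read_camera(n); np.savez(f"{n}1.npz",**c)
from ov import *
t,s=[dict(np.load(n+"1.npz")) for n in("top","side")]
ov(ST,"pics/ov4.png",t,s,rt=(290,140,400,290),rs=(220,145,390,320))
```

```text
[ 0.08  0.08  2.61  3.59  0.35 -1.84]
tilted 18.45 [ 0.4378 -0.0121  0.1602] F [-0.3 -0.3 -0.6] M [0.05 0.34 0.  ] w -0.0002 g 0.0
low 19.8 [ 0.4376 -0.0121  0.0404] F [ 0.4 -0.4  0.7] M [0.05 0.34 0.04] w -0.0002 g 0.0
```

View pics/ov4.png

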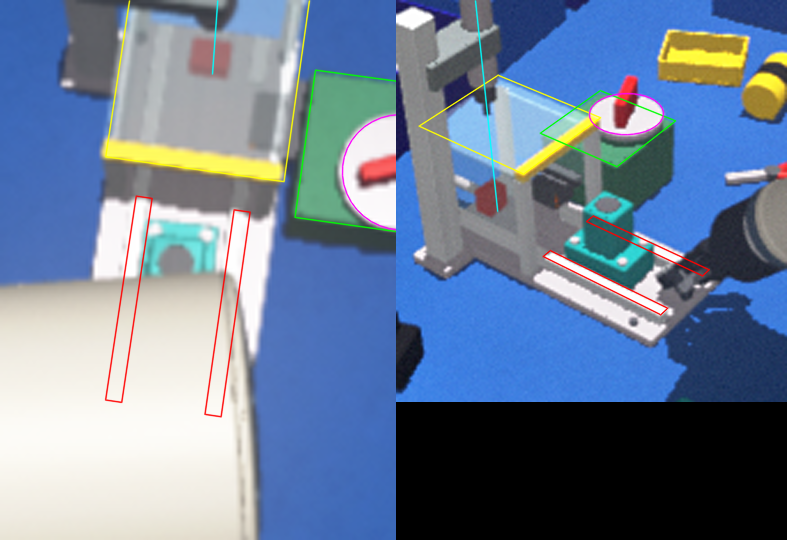

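```bash
cat > push.py <<'E'
from h import *
X=np.array([np.cos(ST[2]),np.sin(ST[2]),0])
def fx(): return -float(np.array(get_obs()["wrist_force"])@X)
F0=fx(); x=-.14; lg=[]; base=[]
while x<.03:
    x+=.01 if x<-.021 else .001
    bot.servo_line(st(x,0,.04),velocity=.06 if x<-.02 else .02); f=fx()-F0; lg.append((round(x,3),round(f,1)))
    if x<-.02:
        if f>15: break
    elif f>9: break
print(lg)
for _ in range(4):
    bot.dwell(.1); print(round(fx()-F0,1))
say()
E
python3 push.py
```

```text
[(-0.13, 0.3), (-0.12, -0.1), (-0.11, -0.5), (-0.1, 0.5), (-0.09, 1.1), (-0.08, -0.6), (-0.07, 0.2), (-0.06, -1.2), (-0.05, -0.3), (-0.04, 0.3), (-0.03, 0.4), (-0.02, -0.6), (-0.019, 0.9), (-0.018, 5.9), (-0.017, 5.9), (-0.016, 4.9), (-0.015, 3.4), (-0.014, 2.7), (-0.013, 1.4), (-0.012, 1.2), (-0.011, 1.7), (-0.01, 1.2), (-0.009, 2.0), (-0.008, 2.1), (-0.007, 2.1), (-0.006, 2.1), (-0.005, 2.3), (-0.004, 2.0), (-0.003, 1.0), (-0.002, 2.5), (-0.001, 3.1), (-0.0, 2.6), (0.001, 3.0), (0.002, 1.5), (0.003, 6.9), (0.004, 12.6)]
12.7
12.8
12.6
12.9
 30.1 [ 0.5786 -0.0309  0.0398] F [-12.6   1.4   9.2] M [0.17 0.66 0.13] w -0.0001 g 6.4
```

Force rose sharply to 12.8 N at contact and held for 0.4 s, so the housing is pressing on the stop. Now I'll retreat and verify.

Run:
```python
from h import *
bot.servo_line(st(-.12,0,.045),velocity=.15); bot.servo_line(st(-.14,0,.16),velocity=.2); say()
j=kinematics.solve_ik(st(-.13,-.02,.26),down(.2)); print(np.round(j,2)); bot.goto_joints(j)
hand.move_gripper(.05); bot.goto_joints(kinematics.solve_ik(st(-.02,-.20,.25),down(.2)))
o=say()
for n in("top","side"):
    c=vision.read_camera(n); np.savez(f"{n}1.npz",**c)
from ov import *
t,s=[dict(np.load(n+"1.npz")) for n in("top","side")]
w=st(.064,.003,0)
ov(ST,"pics/ov5.png",t,s,[w[0],w[1],ST[2]],.012,rt=(300,130,425,280),rs=(220,145,370,300))
```

```text
31.82 [ 0.438  -0.0122  0.1604] F [-0.5 -0.2 -0.5] M [ 0.02  0.31 -0.04] w 0.0 g 0.0
[-0.08  0.06  1.98 -0.    1.1  -0.28]
 36.2 [ 0.5295 -0.2253  0.2497] F [-0.7 -0.  -0.9] M [ 0.01 -0.04 -0.03] w 0.0497 g 0.0
```

View pics/ov5.png

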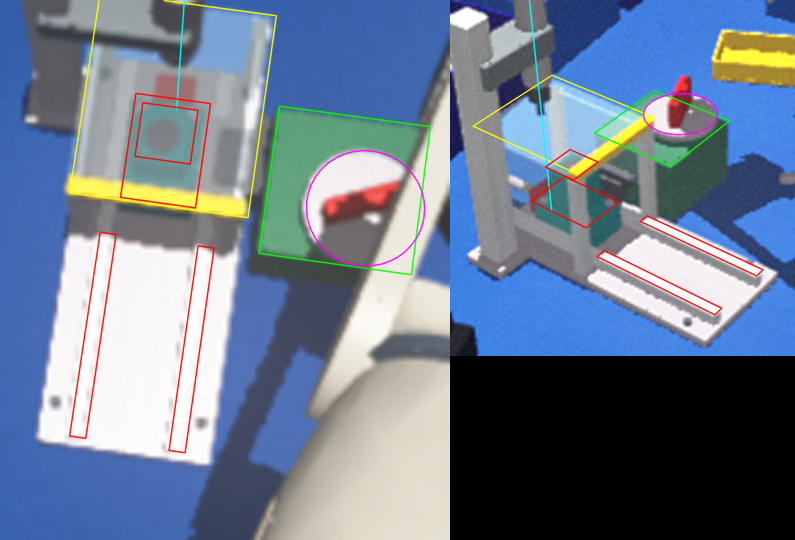

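The housing (top, neck disc around (163,133)) reaches the red stop at the far side, under the guard. Now I'll grip the wheel and wind it.

```bash
cat > wind.py <<'E'
from h import *
P=[.587,-.177]
bot.reach([*P,.19],down(.208)); bot.servo_line([*P,.119],velocity=.1); say("low")
hand.move_gripper(0.0,80); say("grip"); bot.dwell(.1)
M0=np.array(get_obs()["ft_torque"]); j=np.array(get_obs()["joint_pos"]); tot=0
while tot<1.75:
    d=.3 if tot<.75 else .06
    j[5]+=d; tot+=d; bot.goto_joints(j); o=get_obs(); m=np.array(o["ft_torque"])-M0
    print(round(tot,2),m.round(2),np.round(o["wrist_force"],1),round(o["joint_pos"][5],3),round(o["gripper_width"],4))
    if abs(m[2])>.9 and tot>.9: break
say()
E
python3 wind.py
```

```text
low 37.63 [ 0.5874 -0.1773  0.1196] F [ 1.   0.5 -0.4] M [ 0.05  0.   -0.02] w 0.0497 g 0.0
grip 38.06 [ 0.5856 -0.1773  0.1198] F [-9.  -1.6  9.9] M [-0.33  1.31  0.07] w 0.0127 g 79.6
0.3 [ 0.21 -1.47 -0.26] [ 0.4 -0.5 -2.2] -0.207 0.0126
0.6 [ 0.25 -1.59 -0.32] [ 0.7  1.1 -2.2] 0.09 0.0128
0.9 [ 0.17 -1.71 -0.28] [ 1.9 -0.5 -3.1] 0.39 0.0126
0.96 [ 0.21 -1.75 -0.32] [ 1.8 -0.8 -3.5] 0.452 0.0126
1.02 [ 0.15 -1.87 -0.28] [ 3.3 -2.1 -3.5] 0.513 0.0124
1.08 [ 0.15 -1.94 -0.24] [ 4.2 -2.  -3.7] 0.573 0.0126
1.14 [ 0.1  -2.08 -0.26] [ 3.8 -1.7 -4.3] 0.634 0.0129
1.2 [ 0.04 -2.14  0.07] [ 4.8 -2.1 -4.5] 0.693 0.0127
1.26 [ 0.04 -2.18  0.91] [ 4.9 -2.5 -4.3] 0.752 0.0126
 40.83 [ 0.5859 -0.1774  0.1199] F [ 4.9 -2.5 -4.3] M [-0.24 -0.76  0.98] w 0.0126 g 80.9
```

Torque rose sharply at about 2.46 rad, so the jaw grips. I'll release, retreat and take a final look.

Run:
```python
from h import *
bot.dwell(.3); hand.move_gripper(.05); say("rel"); o=get_obs(); p=o["position"]
bot.servo_line([p[0],p[1],.22],velocity=.15); bot.reach([.42,-.28,.3],down(-1.0)); say()
for n in("top","side"):
    c=vision.read_camera(n); np.savez(f"{n}1.npz",**c)
import cv2
t,s=[np.load(n+"1.npz")["frame"][...,::-1] for n in("top","side")]
a=cv2.resize(t[120:240,300:425],None,fx=3.2,fy=3.2,interpolation=cv2.INTER_CUBIC); b=cv2.resize(s[160:280,225:350],None,fx=3.2,fy=3.2,interpolation=cv2.INTER_CUBIC)
cv2.imwrite("pics/fin.png",np.hstack([a,b]))
```

```text
rel 41.58 [ 0.5854 -0.1773  0.1199] F [ 0.3  0.1 -0.2] M [ 0.   -0.02 -0.03] w 0.0502 g 0.0
 43.24 [ 0.4205 -0.2798  0.2993] F [0.3 0.5 0.2] M [ 0.03  0.02 -0.01] w 0.05 g 0.0
```

View pics/fin.png

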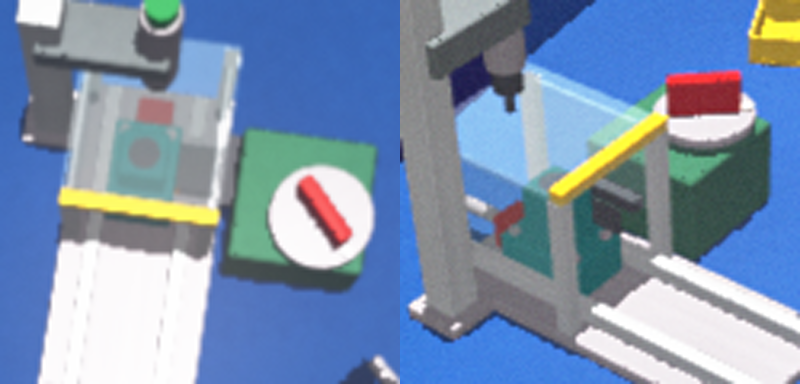

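The picture shows the housing upright, with its front face at the red stop (155,110) and the jaw (192,165) against its right side. The wheel has turned to about 2.45 rad and the arm is clear. I'm handing it in.

```bash
python3 -c "
from workcell import *
print(hand_in())"
```

```text
the job is handed in; nothing more can be done
None
```

I handed the job in at about 43 s on the robot clock: the teal housing is upright against the depth stop and clamped by the jaw, though the hand-in returned no verdict.

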